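Unlock the lid of a glaze pail by its hidden thumb tab

ROBOT

A 6-joint arm with a two-finger parallel gripper is mounted at the origin on the work surface. World frame = base frame: x ahead of the robot, y to its left, z up, the work surface at z = 0. Lengths are in mm, angles in rad, forces in N, time in s.
With the tool pointing down it reaches from about 325 to 1000 mm from the base axis. Payload 5.1 kg.
Tool frame: the origin (TCP) lies on the centre line of the jaws, within the pads' length; the fingertips stand ahead of it and the grasp point (between the pads) lies 11 mm behind it (robot.tip_extent is the z of the fingertips in the tool frame, in mm); z points along the fingers, y is the direction in which the jaws open and shut (so a half turn about z gives the same grasp; the last joint's range is limited). The gripper opens to 85 mm and grips with 20 to 120 N. Pads are 22 mm wide; open, the fingers measure 114 mm over their backs; the gripper's body (76 mm by 85 mm) begins 54 mm behind the grasp point. The pads swing forward as they close: fully open they stand 13 mm farther back than shut.
Start: joints at [1.133, 0.124, 1.65, -0, 1.367, -0.083], TCP at [225.832, 609.495, 239.322] pointing down, gripper open.
Joint ranges: [-2.61, 2.61], [-1.02, 2.33], [0.03, 2.71], [-1.35, 4.49], [0.32, 2.68], [-2.91, 2.91]. Speed limits (rad/s): [2.57, 2.57, 3.14, 3.14, 3.14, 3.14].

INTERFACE

Orientations are given as a rotation vector (axis times angle).
In Python, from station import readout, imaging, job, robot gives the robot as it stands. The module is installed in compiled form; this text tells all that it offers.
- The arm moves only by the tool send_rows, never from a script. Its argument "deltas" is one flat list of numbers, 7 for each row, row after row: the opening, from 0 (shut) to 1 (fully open), then the shift along the tool's x, y, z in mm, then the turn, a rotation vector about the tool's x, y, z in degrees. In form: [claw, x, y, z, rx, ry, rz, claw, x, y, z, rx, ry, rz, ...]. A call has 1 to 12 rows; each row is the pose to reach, as a shift and turn from the pose commanded when the call began, along the tool's axes at that moment; what a row does not reach only later rows make up. A row lasts 1/10 s, in which the tool goes at most 50 mm and 8.59 degrees, less where a joint would pass 70% of its speed; a pose out of reach is approached as far as the arm can. A call with a gripper value outside its range is refused whole. The fingers move at their own pace and stop on an object; "squeeze" is the grip in N (left out, the last holds). Time passes only in rows, so rows that repeat a pose let the fingers close. It gives the time, the measured TCP pose, the force and the opening at its end, in the units of the state.
- readout.get_state(): the state, without advancing time (a new reading comes with each control period).
- imaging.snapshot(name): name is "scene" or "side" or "wrist"; returns the picture (480x640x3 uint8, red, green, blue); there is no depth.
- imaging.camera_info(name): a dict with "intrinsics" (3x3 intrinsics, pixels), "R" (3x3) and "t" (3): a world point X has camera coordinates R X + t. Camera axes: x right, y down, z forward; pixel columns grow to the right and rows downward; lengths in mm; the calibration is good to about 2 mm. The wrist camera is an equidistant fisheye: a pixel r from the principal point sees the ray r / f radians off the axis. A picture is of the moment at which its call begins: read the wrist's pose just before it. camera_info takes no time and is no camera call; for the wrist camera it gives the pose at the moment of the call.
- job.job_done(): hands the job in, once; it reports no verdict.
Trained networks look in the newest picture that a camera, given by its name, has taken for a name from the list of things; names that differ only in an ending like _2 or _b are one class to them, and where a whole thing is asked for, a point or a joint stands for the part that bears it (a point fixed in the world has none). Each returns a list of dicts, best first, with "confidence" (0 to 1); they miss things now and then, are a little off and sometimes report something else, mostly with a low value. They report only what shows in the picture. A call takes as long as a camera call.
- imaging.boxes_of(camera, target): "bbox" ([left, top, width, height] in pixels, round what is visible of it).
The state is a dict: "t": time; "joint_pos": joint angles; "dq": joint speeds; "tau": joint torques, N m; "position": TCP position; "eef_rot": TCP orientation; "ft_force": force on the tool from outside, world axes, zero at the start; "wrist_torque": the same for the moment, N m; "finger_gap": finger opening in mm.
Only numpy, scipy, OpenCV 4.12 (cv2) and the standard library are available. Lean on these libraries where they do the work, as an engineer would, in place of code of your own. Each camera call takes 0.05 s, during which the arm holds its last target.

TASK

The lid of the glaze pail is locked. Run a fingertip along the top of the lid's rim until it drops into the thumb notch, press the lock tab inside the notch right down and, keeping it down, push the lid anticlockwise (seen from above) until it comes up against its stop; then draw the finger out so that the tab springs back up. Pick up nothing: leave the lid seated on the pail, and do not shift the cup, the jar or the brush that lie round it.

Things in the scene. Friction and masses are not known exactly. Their poses are not given: they have to be found in the camera images.
- pail: A full, heavy blue plastic glaze pail, 200 mm across, closed by a round lid of the same plastic, 224 mm across, with a wire bail. It stays where it stands on the bench. Origin: centre of its foot, z up along its axis. Its yaw tells nothing of where the lid's notch is.
- lid_centre (a point): Centre of the lid on the pail's upright axis, at the height of the rim's top, 175 mm above the bench. The rim is a flat level band between radii 62 and 112 mm; inside it the lid is sunk 8 mm. The thumb notch is the only break in the band: anywhere round the full circle, told by no reading (this point's axes do not turn with the lid).
- lid (a joint): Turn of the lid anticlockwise from above, rad: 0 locked (cannot go clockwise), 0.70 at its stop, unlocked. Drags about 0.25 N m and stays where left. Notch and tab turn with it. The thumb notch in the rim band is 50 mm wide with parallel side walls (push on one to turn the lid), open above, and runs radially from radius 66 mm out through the lid's edge.
- tab (a joint): Lock tab, the notch's floor: a spring plate 47 mm wide between radii 68 and 107 mm, its top 10 mm below the rim's top. Value: how far it is pressed straight down, m, 0 up, 0.009 right down; the spring pushes back 2 N at first, 7 N right down, and lifts it when let go. From about 7 mm down the lock is free; with the lid turned by 0.3 rad or more it no longer locks.
- lidlift (a joint): How far the whole lid has been pulled up off the pail, m: 0 seated. Its gasket holds it with about 12 N.
- cup: Bystander: a fired clay cup, 86 mm across, 85 mm tall, standing on the bench beside the pail; origin at the centre of its foot.
- jar: Bystander: a small lidded glass jar, 60 mm across, 75 mm tall, standing on the bench beside the pail; origin at the centre of its foot.
- brush: Bystander: a glaze brush with a wooden handle, 190 mm long, lying on the bench on the robot's side of the pail; origin near its middle, x axis along its length.

How it is judged:
By the outcome, as a careful person would: the job done as asked, in the order asked, and still so for the second after the job is handed in, with the robot touching nothing.
It also fails if it takes over 72 s, if anything falls off the work surface, if the arm or the gripper's body presses on something with over 40 N, if the wrist force passes 120 N, or if a joint passes its speed limit or range.

## Working session

There is one attempt and no reset: what is moved stays moved. The work goes in short steps, Python scripts to look and compute and a tool call to move; the robot and the scene stay as the last step left them, time stands still between calls to the robot, and variables do not carry over. Pictures are saved under pics/ and viewed, and the job is handed in when it is done.

Besides the shell and the picture viewer there is one more tool, called after "Request:" as a command line: name --argument value ..., lists and objects as JSON in quotes. send_rows: Moves the arm, as the interface text tells. Its arguments: {"type":"object","properties":{"deltas":{"type":"array","items":{"type":"number"}},"squeeze":{"type":"number"}},"required":["deltas"]}

```bash
mkdir -p pics; python3 - <<'E'
from station import readout, imaging, job, robot
import cv2
print({k:v for k,v in readout.get_state().items()})
print(robot.tip_extent)
for c in ["scene","side","wrist"]:
    im=imaging.snapshot(c); cv2.imwrite(f"pics/{c}0.png",im[:,:,::-1])
    i=imaging.camera_info(c); print(c,i)
    for n in ["pail","lid","tab","cup","jar","brush"]:
        print(n,[(b['bbox'],round(b['confidence'],2)) for b in imaging.boxes_of(c,n)[:2]])
E
```

```text
{'t': 0.0, 'joint_pos': array([ 1.13338934e+00,  1.24513106e-01,  1.65168490e+00,  2.81386465e-05,
        1.36751100e+00, -8.25866083e-02]), 'dq': array([ 3.54323638e-04, -1.28608487e-03, -4.46675458e-04, -6.63416713e-04,
       -5.89194346e-05,  9.95423200e-04]), 'tau': array([-1.66364658e-03, -4.23617077e+01, -3.65450764e+01, -1.93016022e-04,
        7.08799489e-03, -1.13494613e-05]), 'position': array([225.580866  , 608.95978628, 238.04138778]), 'eef_rot': array([-0.55433926, -3.09171743,  0.00320092]), 'ft_force': array([-0.53900289,  0.42520607,  0.19011848]), 'wrist_torque': array([-0.00871128,  0.04141426,  0.03804136]), 'finger_gap': 85.247041988313}
8.0
scene {'intrinsics': array([[470.60787698,   0.        , 317.76061126],
       [  0.        , 470.60787698, 247.67460968],
       [  0.        ,   0.        ,   1.        ]]), 'R': array([[-0.81817054,  0.57496769, -0.00302161],
       [ 0.44396408,  0.62839748, -0.63875856],
       [-0.36536676, -0.52395492, -0.76940131]]), 't': array([ 436.71447881, -208.70874798, 1139.31128357])}
pail [([230.4, 231.3, 93.2, 55.2], 0.63)]

[... 674 characters left out ...]
([264.2, 158.8, 101.5, 70.1], 0.75)]
tab [([302.1, 209.3, 28.2, 22.6], 0.59)]
cup [([273.5, 279.2, 45.5, 55.4], 0.95)]
jar []
brush []
wrist {'intrinsics': array([[371.64829954,   0.        , 319.7115359 ],
       [  0.        , 371.64829954, 233.91514017],
       [  0.        ,   0.        ,   1.        ]]), 'R': array([[ 3.47774146e-01,  9.37578340e-01, -2.35485326e-05],
       [ 8.87041851e-01, -3.29020608e-01,  3.23886083e-01],
       [ 3.03660828e-01, -1.12660094e-01, -9.46096086e-01]]), 't': array([-649.81720911,  -42.47975591,  381.00538174])}
pail [([14.4, 441.1, 30.9, 38.2], 0.81)]
lid []
tab []
cup [([138.0, 460.8, 34.7, 19.2], 0.95)]
jar []
brush [([2.5, 404.6, 46.7, 21.7], 0.84)]
```

View pics/scene0.png

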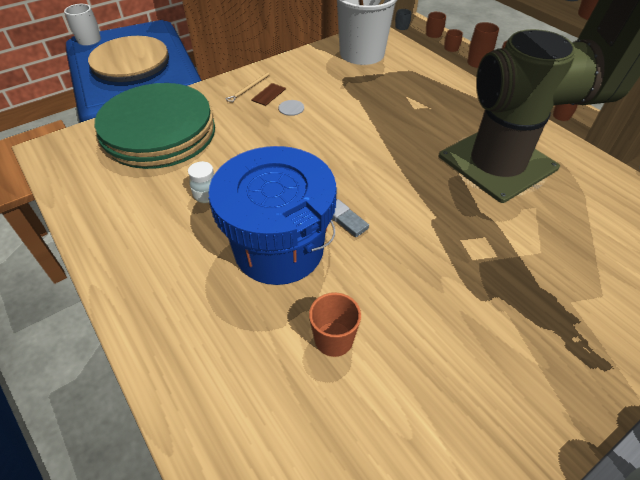

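View pics/side0.png

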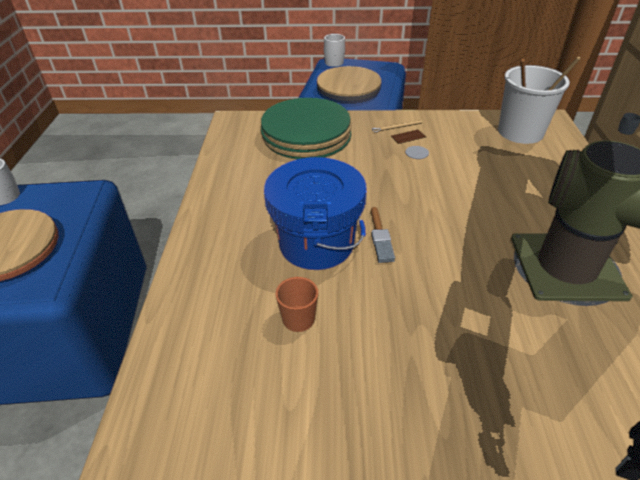

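View pics/wrist0.png

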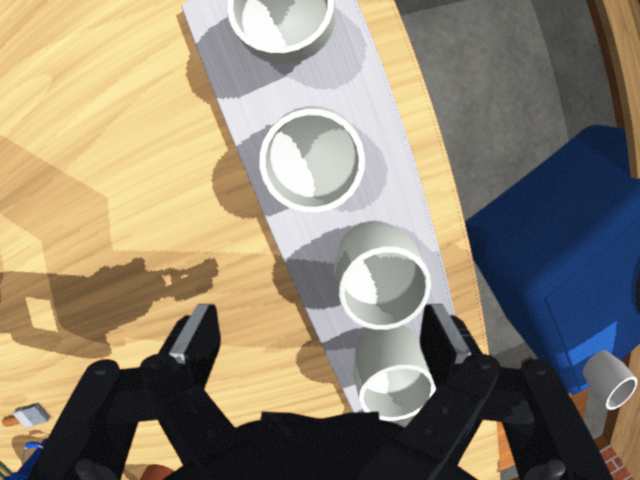

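Blue pail near the middle; the notch shows at about (302,213) in scene and (316,215) in side, towards +y. Let me zoom in and fit the lid.

```bash
cat > h.py <<'E'
import numpy as np, cv2
from station import readout, imaging, robot
def proj(ci,X):
    X=np.atleast_2d(X); c=X@ci['R'].T+ci['t']; K=ci['intrinsics']
    return c[:,:2]/c[:,2:]*K[0,0]+K[:2,2]
def unproj(ci,uv,z):
    K=ci['intrinsics']; d=np.array([(uv[0]-K[0,2])/K[0,0],(uv[1]-K[1,2])/K[0,0],1.])
    d=ci['R'].T@d; o=-ci['R'].T@ci['t']; return o+d*(z-o[2])/d[2]
def circ(c,r,z,a=np.linspace(0,2*np.pi,180)):
    return np.c_[c[0]+r*np.cos(a),c[1]+r*np.sin(a),np.full(len(a),z)]
def projw(ci,X):
    X=np.atleast_2d(X); c=X@ci['R'].T+ci['t']; K=ci['intrinsics']
    rho=np.hypot(c[:,0],c[:,1]); th=np.arctan2(rho,c[:,2]); return c[:,:2]/rho[:,None]*th[:,None]*K[0,0]+K[:2,2]
E
python3 - <<'E'
from h import *
for c,p in [("scene",(273,190)),("side",(316,188))]:
    im=cv2.imread(f"pics/{c}0.png"); ci=imaging.camera_info(c)
    print(c,unproj(ci,p,175))
    b=im.astype(int); m=((b[:,:,0]>b[:,:,2]*1.8+20)&(b[:,:,0]>b[:,:,1]*1.3)).astype(np.uint8)
    m[:, :200]=0; m[:140]=0;m[290:]=0;m[:,380:]=0
    n,l,s,_=cv2.connectedComponentsWithStats(m); k=1+np.argmax(s[1:,4]); print(s[k])
    x,y,w,h=s[k][:4]
    crop=cv2.resize(im[y-8:y+110,x-10:x+140],None,fx=5,fy=5,interpolation=cv2.INTER_CUBIC)
    cv2.imwrite(f"pics/{c}crop.png",crop); print(x-10,y-8)
    # fit top rim circle to upper outer boundary
    M=(l==k); pts=[]
    top=[(u,np.argmax(M[:,u])) for u in range(x+3,x+w-3) ]
    from scipy.optimize import least_squares
    def res(q):
        e=proj(ci,circ(q,112,175,np.linspace(0,2*np.pi,720)))
        return [np.min(np.hypot(*(e-t).T)) for t in top]
    q=least_squares(res,unproj(ci,p,175)[:2],loss='soft_l1',diff_step=1e-3); print(q.x,np.median(res(q.x)))
E
```

```text
scene [584.287334   -63.58509951 175.        ]
[  209   146   127   139 13268]
199 138
[581.28461549 -71.23536796] 0.26689114205226394
side [573.87055739 -63.02166158 175.        ]
[ 265  157  101  112 8448]
255 149
[577.52739037 -69.87350087] 0.46463833224212575
```

```bash
python3 - <<'E'
from h import *
c0=np.array([579.3,-70.5])
for c,off in [("scene",(199,138)),("side",(255,149))]:
    im=cv2.imread(f"pics/{c}crop.png"); ci=imaging.camera_info(c)
    def d(X,col):
        e=((proj(ci,X)-off+.5)*5-.5).astype(int)
        cv2.polylines(im,[e.reshape(-1,1,2)],False,col,1)
    d(circ(c0,112,175),(0,255,255)); d(circ(c0,62,175),(0,255,0))
    for a in range(40,141,10):
        t=np.radians(a); u=np.array([np.cos(t),np.sin(t)])
        d(np.array([[*(c0+112*u),175],[*(c0+118*u),175]]),(0,0,255))
        e=((proj(ci,[*(c0+124*u),175])-off+.5)*5-.5)[0].astype(int)
        cv2.putText(im,str(a),tuple(map(int,e)),0,.4,(0,0,255),1)
    cv2.imwrite(f"pics/{c}crop1.png",im)
E
```

```text
(no output)
```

View pics/scenecrop1.png

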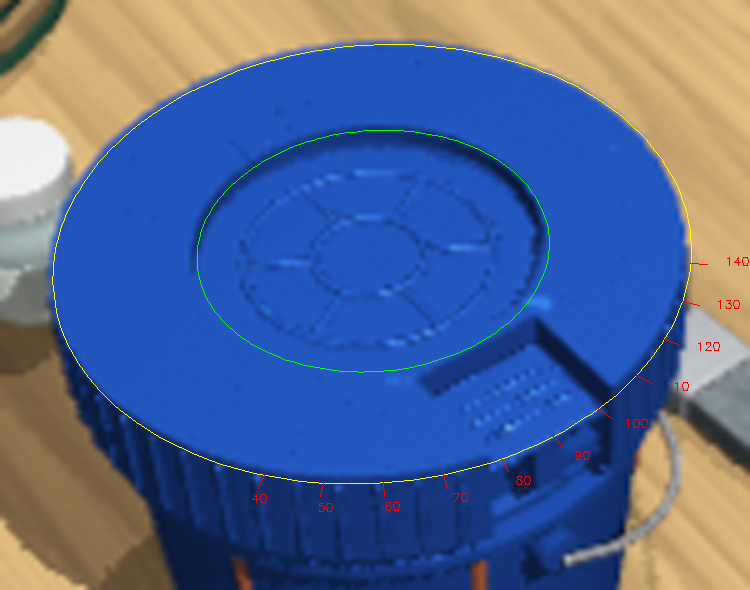

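View pics/sidecrop1.png

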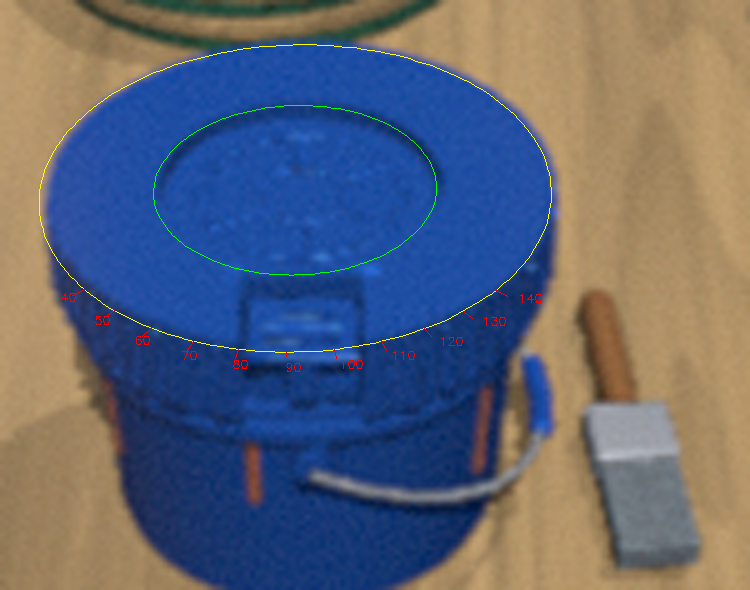

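```bash
python3 - <<'E'
from h import *
from scipy.spatial.transform import Rotation as Ro
c0=np.array([579.3,-70.5])
for c,off,ps in [("scene",(199,138),[(538,320),(418,375),(610,388)]),("side",(255,149),[(243,280),(363,280)])]:
    ci=imaging.camera_info(c)
    for p in ps:
        X=unproj(ci,(np.array(p)+.5)/5-.5+off,175)[:2]-c0; print(c,p,X.round(1),np.hypot(*X).round(1),np.degrees(np.arctan2(X[1],X[0])).round(1))
s=readout.get_state(); print(s['t'],Ro.from_rotvec(s['eef_rot']).as_matrix().round(3), s['joint_pos'].round(3))
E
```

```text
scene (538, 320) [-26.3  64.3] 69.5 112.3
scene (418, 375) [21.2 62.6] 66.1 71.3
scene (610, 388) [-27.9 104.7] 108.4 104.9
side (243, 280) [19.8 65.4] 68.3 73.2
side (363, 280) [-30.5  65.3] 72.0 115.1
1.05 [[-0.938  0.347 -0.   ]
 [ 0.347  0.938  0.   ]
 [ 0.     0.    -1.   ]] [ 1.133  0.124  1.65   0.     1.367 -0.083]
```

Request:
send_rows --deltas '[0,-45,-33,0,0,0,1,0,-88,-64,0,0,0,2,0,-130,-96,0,0,0,3,0,-174,-127,0,0,0,4,0,-216,-159,0,0,0,5,0,-260,-190,0,0,0,6,0,-303,-222,0,0,0,7,0,-346,-253,0,0,0,8,0,-390,-285,0,0,0,9,0,-433,-316,0,0,0,10,0,-476,-349,0,0,0,11,0,-518,-380,0,0,0,11.7]' --squeeze 40

```text
t: 2.25
position: [557.3, 106.9, 239.7]
eef_rot: [0.868, 3.019, 0.001]
ft_force: [0.6, 0.4, 0.4]
finger_gap: -0.3
```

Request:
send_rows --deltas '[0,-38,-17,0,0,0,0,0,-76,-34,0,0,0,0,0,-76,-34,0,0,0,0,0,-76,-34,0,0,0,0,0,-76,-34,0,0,0,0]'

```text
t: 2.75
position: [602.3, 40.5, 239.2]
eef_rot: [-0.866, -3.019, -0.0]
ft_force: [1.2, -0.4, -0.1]
finger_gap: -0.1
```

```bash
python3 - <<'E'
from h import *
s=readout.get_state(); print(s['t'],s['position'],s['eef_rot'],s['ft_force'],s['joint_pos'].round(3))
for c in ["side","scene","wrist"]:
    im=imaging.snapshot(c); cv2.imwrite(f"pics/{c}1.png",im[:,:,::-1])
cv2.imwrite("pics/c1.png",np.hstack([cv2.resize(cv2.imread("pics/side1.png")[120:300,220:420],None,fx=2,fy=2),cv2.resize(cv2.imread("pics/scene1.png")[120:300,180:380],None,fx=2,fy=2)]))
E
```

```text
2.75 [602.29979837  40.45713159 239.20458672] [-8.65521745e-01 -3.01943419e+00 -3.98719782e-04] [ 1.19595734 -0.37597243 -0.14128367] [-0.022  0.023  1.757  0.     1.362 -1.035]
```

View pics/c1.png

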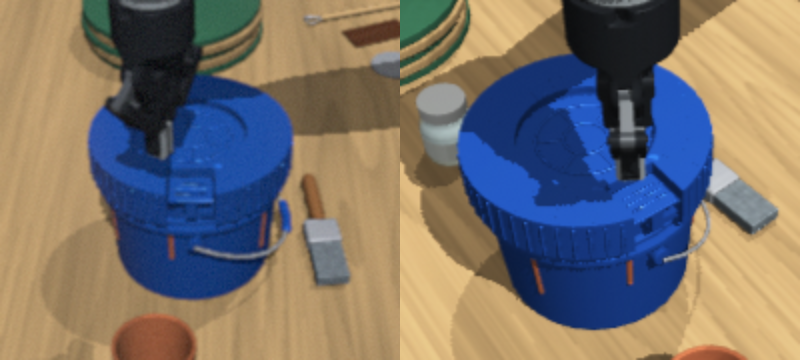

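View pics/wrist1.png

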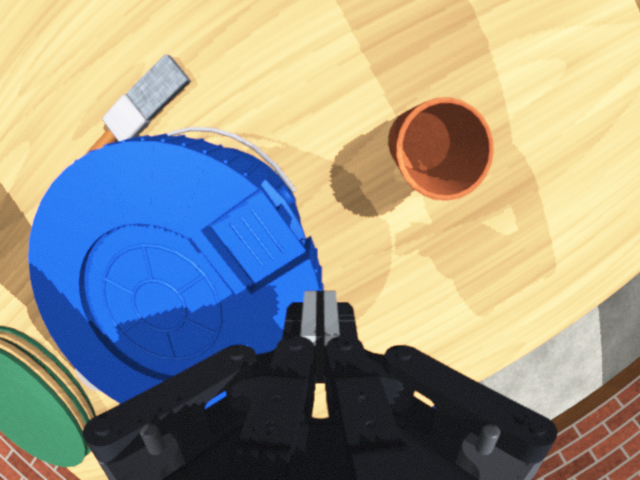

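```bash
cat >> h.py <<'E'
def unprojw(ci,uv,z):
    K=ci['intrinsics']; d=(np.array(uv)-K[:2,2])/K[0,0]; th=np.hypot(*d); d=np.array([*(d/th*np.sin(th)),np.cos(th)])
    d=ci['R'].T@d; o=-ci['R'].T@ci['t']; return o+d*(z-o[2])/d[2]
E
python3 - <<'E'
from h import *
s=readout.get_state(); print(s['t'],s['position'],s['ft_force'])
im=imaging.snapshot("wrist"); ci=imaging.camera_info("wrist")
cv2.imwrite("pics/w2.png",im[:,:,::-1])
np.savez("ciw2.npz",**ci)
c0=np.array([579.3,-70.5])
im=im[:,:,::-1].copy()
for r,z in [(112,175),(62,175)]:
    cv2.polylines(im,[projw(ci,circ(c0,r,z)).astype(int).reshape(-1,1,2)],True,(0,255,255),1)
for a in (58,93):
    t=np.radians(a);
    for w in (-25,25,0):
        P=[[*(c0+np.array([np.cos(t)*r-np.sin(t)*w,np.sin(t)*r+np.cos(t)*w])),175] for r in (66,112)]
        cv2.polylines(im,[projw(ci,np.array(P)).astype(int).reshape(-1,1,2)],False,(0,0,255),1)
cv2.imwrite("pics/w2o.png",cv2.resize(im[100:420,0:420],None,fx=1.9,fy=1.8))
E
```

```text
2.9 [602.26931032  40.8741214  239.46921998] [ 0.33107156 -0.11832475  0.75527729]
```

View pics/w2o.png

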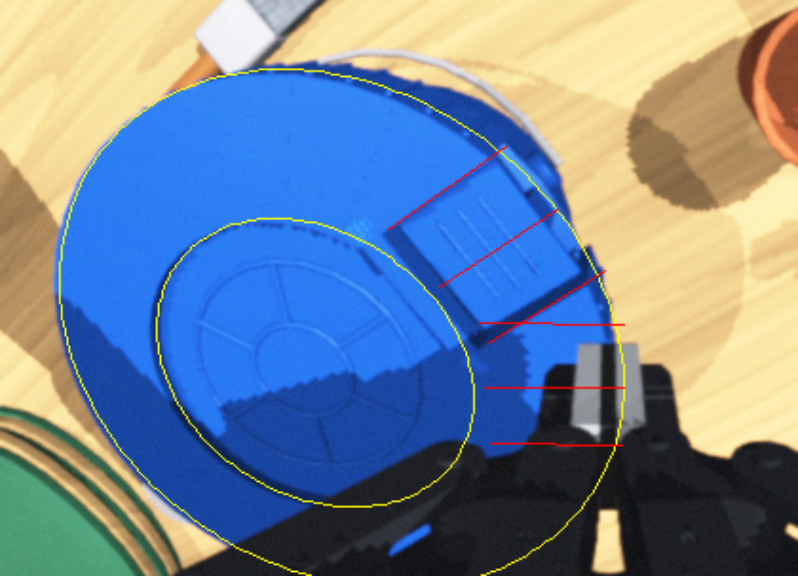

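Request:
send_rows --deltas '[0,-20,-9,0,0,0,0,0,-39.5,-18.7,0,0,0,0,0,-39.5,-18.7,15,0,0,0,0,-39.5,-18.7,30,0,0,0,0,-39.5,-18.7,42,0,0,0,0,-39.5,-18.7,46,0,0,0,0,-39.5,-18.7,46,0,0,0,0,-39.5,-18.7,46,0,0,0]'

```text
t: 3.75
position: [626.5, 3.1, 193.6]
eef_rot: [0.866, 3.02, 0.0]
ft_force: [-0.5, 0.2, -0.1]
finger_gap: -0.1
```

```bash
python3 - <<'E'
from h import *
s=readout.get_state(); print(s['t'],s['position'],s['eef_rot'],s['ft_force'],s['dq'].round(3))
E
```

```text
3.75 [626.4596       3.1264479  193.57825962] [8.65968642e-01 3.01950377e+00 1.69729319e-04] [-0.49990158  0.238576   -0.14665326] [ 0.001 -0.008 -0.015  0.     0.001  0.001]
```

Request:
send_rows --deltas '[0,0,0,3,0,0,0,0,0,0,6,0,0,0,0,0,0,8,0,0,0,0,0,0,9,0,0,0,0,0,0,9,0,0,0]'

```text
t: 4.25
position: [626.3, 2.9, 184.1]
eef_rot: [-0.867, -3.019, 0.0]
ft_force: [0.1, -0.2, -0.9]
finger_gap: -0.4
```

Request:
send_rows --deltas '[0,0,0,1,0,0,0,0,0,0,2,0,0,0,0,0,0,2,0,0,0]'

```text
t: 4.55
position: [626.5, 2.8, 182.8]
eef_rot: [0.867, 3.019, 0.0]
ft_force: [-0.3, -0.9, 2.3]
finger_gap: 0.1
```

Request:
send_rows --deltas '[0,0,0,0.7,0,0,0,0,4.6,-0.1,0.7,0,0,-3,0,9.2,-0.5,0.7,0,0,-6,0,13.8,-1.1,0.7,0,0,-9,0,18.3,-1.9,0.7,0,0,-12,0,18.3,-1.9,0.7,0,0,-12]'

```text
t: 5.15
position: [610.4, 11.0, 182.6]
eef_rot: [0.546, 3.091, 0.0]
ft_force: [0.6, -0.1, 4.0]
finger_gap: 0.3
```

```bash
cat > st.py <<'E'
from h import *
s=readout.get_state(); p=s['position']; d=p[:2]-[579.3,-70.5]; r=s['eef_rot']
print(s['t'],p.round(1),'r',np.hypot(*d).round(1),'ang',np.degrees(np.arctan2(d[1],d[0])).round(1),'yaw y',(np.degrees(2*np.arctan2(r[1],r[0]))-90).round(1)%360,'F',s['ft_force'].round(1),'T',s['wrist_torque'].round(2),s['joint_pos'].round(2))
E
python3 st.py
```

```text
5.15 [610.4  11.  182.6] r 87.2 ang 69.1 yaw y 70.0 F [ 0.6 -0.1  4. ] T [ 0.03 -0.04  0.05] [-0.07  0.08  1.8  -0.    1.26 -1.29]
```

Request:
send_rows --deltas '[0,4.6,-0.1,0.3,0,0,-3,0,9.2,-0.5,0.5,0,0,-6,0,13.8,-1.1,0.5,0,0,-9,0,18.3,-1.9,0.5,0,0,-12,0,22.8,-3,0.5,0,0,-15,0,27.2,-4.3,0.5,0,0,-18,0,27.2,-4.3,0.5,0,0,-18,0,27.2,-4.3,0.5,0,0,-18]'

```text
t: 5.95
position: [582.7, 16.2, 180.6]
eef_rot: [-0.058, -3.14, -0.0]
ft_force: [0.9, 0.4, 0.7]
finger_gap: -0.1
```

```bash
python3 st.py
```

```text
5.95 [582.7  16.2 180.6] r 86.8 ang 87.8 yaw y 87.89999999999998 F [0.9 0.4 0.7] T [ 0.02  0.   -0.05] [-0.06  0.02  1.86  0.    1.26 -1.6 ]
```

The finger has dropped into the notch. Centre and press.

Request:
send_rows --deltas '[0,6.1,0.5,0,0,0,-4,0,6.1,0.5,4,0,0,-4,0,6.1,0.5,7,0,0,-4,0,6.1,0.5,10,0,0,-4,0,6.1,0.5,13,0,0,-4,0,6.1,0.5,13,0,0,-4,0,6.1,0.5,13,0,0,-4]'

```text
t: 6.65
position: [577.0, 16.9, 168.6]
eef_rot: [-0.054, 3.141, -0.0]
ft_force: [-2.3, 0.3, 3.0]
finger_gap: -0.1
```

```bash
python3 st.py
```

```text
6.65 [577.   16.9 168.6] r 87.4 ang 91.5 yaw y 92.0 F [-2.3  0.3  3. ] T [-0.09  0.22 -0.01] [-0.06  0.02  1.88 -0.    1.24 -1.67]
```

Request:
send_rows --deltas '[0,0,0,2,0,0,0,0,0,0,4,0,0,0,0,0,0,5,0,0,0,0,0,0,5.5,0,0,0,0,0,0,5.5,0,0,0]'

```text
t: 7.15
position: [577.1, 16.7, 163.4]
eef_rot: [-0.054, 3.14, -0.001]
ft_force: [-1.9, -0.8, 6.0]
finger_gap: 0.3
```

```bash
python3 st.py
```

```text
7.15 [577.1  16.7 163.4] r 87.3 ang 91.4 yaw y 92.0 F [-1.9 -0.8  6. ] T [-0.19  0.34 -0.02] [-0.06  0.02  1.89 -0.    1.23 -1.67]
```

Request:
send_rows --deltas '[0,0,0,0.7,0,0,0,0,0,0,1.2,0,0,0,0,0,0,1.2,0,0,0]'

```text
t: 7.45
position: [577.2, 16.7, 162.6]
eef_rot: [-0.054, 3.14, -0.001]
ft_force: [-3.0, -0.9, 7.1]
finger_gap: 0.4
```

```bash
python3 st.py
```

```text
7.45 [577.2  16.7 162.6] r 87.2 ang 91.4 yaw y 92.0 F [-3.  -0.9  7.1] T [-0.2   0.44  0.  ] [-0.06  0.02  1.89 -0.    1.23 -1.67]
```

Request:
send_rows --deltas '[0,0,0,0.7,0,0,0,0,0,0,1.2,0,0,0,0,0,0,1.2,0,0,0]'

```text
t: 7.75
position: [577.5, 16.6, 162.0]
eef_rot: [-0.054, 3.139, -0.001]
ft_force: [-3.4, -1.1, 9.3]
finger_gap: -0.2
```

```bash
python3 st.py
```

```text
7.75 [577.5  16.6 162. ] r 87.1 ang 91.2 yaw y 92.0 F [-3.4 -1.1  9.3] T [-0.29  0.58 -0.03] [-0.06  0.03  1.89 -0.    1.23 -1.67]
```

Request:
send_rows --deltas '[0,4,0,0,0,0,-0.3,0,8,0,0,0,0,-0.6,0,12,0,0,0,0,-1,0,12,0,0,0,0,-1]'

```text
t: 8.15
position: [566.9, 16.3, 162.6]
eef_rot: [-0.081, 3.134, -0.001]
ft_force: [2.1, -0.1, 7.9]
finger_gap: 0.0
```

```bash
python3 st.py
```

```text
8.15 [566.9  16.3 162.6] r 87.7 ang 98.1 yaw y 93.0 F [ 2.1 -0.1  7.9] T [-0.17 -0.34 -0.03] [-0.07 -0.    1.91 -0.    1.22 -1.69]
```

Request:
send_rows --deltas '[0,5.1,0,0.5,0,0,0,0,9.7,-0.8,0.5,0,0,-3,0,14.2,-1.8,0.5,0,0,-6,0,18.6,-3.1,0.5,0,0,-9,0,23,-4.6,0.5,0,0,-12,0,27.3,-6.3,0.5,0,0,-15,0,31.4,-8.3,0.5,0,0,-18,0,31.4,-8.3,0.5,0,0,-18,0,31.4,-8.3,0.5,0,0,-18]'

```text
t: 9.05
position: [535.8, 7.0, 162.1]
eef_rot: [-0.571, 3.083, -0.0]
ft_force: [0.6, 1.1, 9.1]
finger_gap: 0.0
```

```bash
python3 st.py; python3 - <<'E'
from h import *
for c in ["side","scene","wrist"]:
    im=imaging.snapshot(c); cv2.imwrite(f"pics/{c}3.png",im[:,:,::-1])
cv2.imwrite("pics/c3.png",np.hstack([cv2.resize(cv2.imread("pics/side3.png")[120:300,220:420],None,fx=2,fy=2),cv2.resize(cv2.imread("pics/scene3.png")[120:300,180:380],None,fx=2,fy=2)]))
E
```

```text
9.05 [535.8   7.  162.1] r 88.9 ang 119.3 yaw y 111.0 F [0.6 1.1 9.1] T [ 0.18 -0.08  0.05] [-0.09 -0.07  1.98  0.    1.22 -2.03]
```

View pics/c3.png

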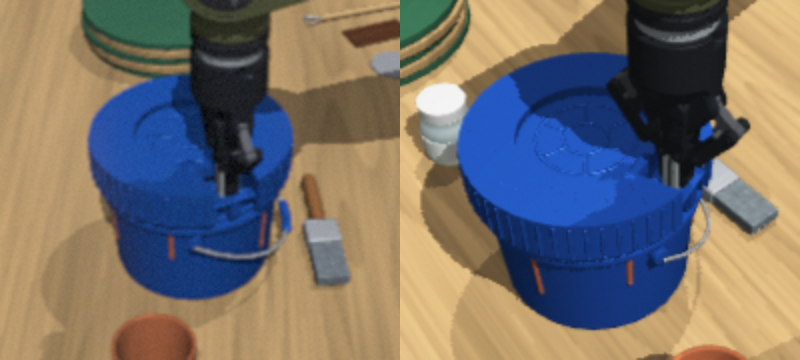

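View pics/wrist3.png

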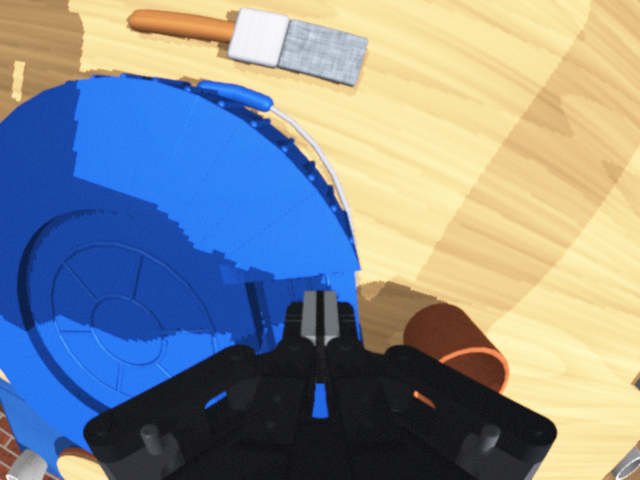

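Request:
send_rows --deltas '[0,4.6,-1.3,0.2,0,0,-3,0,9.1,-2.3,0.2,0,0,-6,0,13.5,-3.6,0.2,0,0,-9,0,17.9,-5.1,0.2,0,0,-12,0,22.2,-6.8,0.2,0,0,-15,0,26.4,-8.7,0.2,0,0,-18,0,30.5,-10.9,0.2,0,0,-21,0,30.5,-10.9,0.2,0,0,-21,0,30.5,-10.9,0.2,0,0,-21]'

```text
t: 10.1
position: [511.8, -13.5, 162.2]
eef_rot: [-1.122, 2.926, -0.001]
ft_force: [2.5, 4.3, 9.2]
finger_gap: -0.2
```

```bash
python3 st.py
```

```text
10.1 [511.8 -13.5 162.2] r 88.3 ang 139.8 yaw y 132.0 F [2.5 4.3 9.2] T [ 0.7  -0.38 -0.01] [-0.13 -0.13  2.03  0.    1.23 -2.44]
```

Request:
send_rows --deltas '[0,1.5,-0.3,0,0,0,-1,0,3,-0.6,0,0,0,-1.5,0,3,-0.6,0,0,0,-1.5]'

```text
t: 10.4
position: [510.3, -15.7, 162.2]
eef_rot: [-1.16, 2.91, -0.001]
ft_force: [2.4, 5.6, 8.2]
finger_gap: -0.2
```

```bash
python3 st.py
```

```text
10.4 [510.3 -15.7 162.2] r 88.1 ang 141.6 yaw y 133.5 F [2.4 5.6 8.2] T [ 0.9  -0.53  0.  ] [-0.14 -0.13  2.04  0.    1.23 -2.47]
```

Request:
send_rows --deltas '[0,1.5,-0.3,0,0,0,0,0,3,-0.6,0,0,0,0,0,3,-0.6,0,0,0,0]'

```text
t: 10.7
position: [508.6, -18.2, 162.3]
eef_rot: [-1.16, 2.91, -0.001]
ft_force: [2.9, 4.2, 9.5]
finger_gap: 0.1
```

```bash
python3 st.py
```

```text
10.7 [508.6 -18.2 162.3] r 88.0 ang 143.5 yaw y 133.5 F [2.9 4.2 9.5] T [ 0.81 -0.57  0.04] [-0.14 -0.14  2.04  0.    1.23 -2.47]
```

Request:
send_rows --deltas '[0,1.5,-0.3,0,0,0,-1,0,3,-0.7,0,0,0,-2,0,3,-0.7,0,0,0,-2]'

```text
t: 11.0
position: [507.3, -19.8, 162.4]
eef_rot: [-1.209, 2.888, 0.002]
ft_force: [4.9, 9.3, 8.8]
finger_gap: 0.0
```

```bash
python3 st.py
```

```text
11.0 [507.3 -19.8 162.4] r 88.1 ang 144.8 yaw y 135.4 F [4.9 9.3 8.8] T [ 1.45 -0.87  0.  ] [-0.15 -0.14  2.04  0.01  1.23 -2.51]
```

Force is climbing – likely the stop. Confirm with a bit more push.

Request:
send_rows --deltas '[0,1,-0.2,0,0,0,0,0,2.5,-0.5,0,0,0,0,0,2.5,-0.5,0,0,0,0,0,2.5,-0.5,0,0,0,0]'

```text
t: 11.4
position: [506.8, -20.6, 162.6]
eef_rot: [-1.207, 2.885, 0.005]
ft_force: [8.8, 13.3, 6.8]
finger_gap: -0.0
```

```bash
python3 st.py
```

```text
11.4 [506.8 -20.6 162.6] r 88.1 ang 145.5 yaw y 135.4 F [ 8.8 13.3  6.8] T [ 2.24 -1.45 -0.06] [-0.15 -0.14  2.05  0.01  1.23 -2.52]
```

Request:
send_rows --deltas '[0,-2,0.3,0,0,0,0,0,-3.8,0.6,0,0,0,0,0,-3.8,0.6,0,0,0,0]'

```text
t: 11.7
position: [507.6, -19.3, 162.2]
eef_rot: [-1.211, 2.89, 0.0]
ft_force: [2.7, 5.9, 8.6]
finger_gap: 0.1
```

```bash
python3 st.py
```

```text
11.7 [507.6 -19.3 162.2] r 88.1 ang 144.5 yaw y 135.5 F [2.7 5.9 8.6] T [ 1.02 -0.47 -0.08] [-0.15 -0.14  2.04  0.    1.23 -2.51]
```

Request:
send_rows --deltas '[0,-1,0.2,-2,0,0,0,0,-1.3,0.2,-6,0,0,0,0,-3,0.3,-10,0,0,0,0,-5,0.3,-14,0,0,0,0,-6,0.3,-20,0,0,0,0,-6,0.3,-28,0,0,0,0,-6,0.3,-40,0,0,0,0,-6,0.3,-60,0,0,0,0,-6,0.3,-80,0,0,0,0,-6,0.3,-80,0,0,0,0,-6,0.3,-80,0,0,0]'

```text
t: 12.8
position: [508.9, -16.6, 239.9]
eef_rot: [-1.214, 2.897, -0.001]
ft_force: [-0.4, 0.3, -0.6]
finger_gap: 0.0
```

```bash
python3 st.py; python3 - <<'E'
from h import *
ci=imaging.camera_info("wrist")
for c in ["wrist","side","scene"]:
    im=imaging.snapshot(c); cv2.imwrite(f"pics/{c}4.png",im[:,:,::-1])
im=cv2.imread("pics/wrist4.png"); c0=np.array([579.3,-70.5])
for r in (62,112): cv2.polylines(im,[projw(ci,circ(c0,r,175)).astype(int).reshape(-1,1,2)],True,(0,255,255),1)
t=np.radians(133)
for w in (-25,25):
    P=[[*(c0+np.array([np.cos(t)*r-np.sin(t)*w,np.sin(t)*r+np.cos(t)*w])),175] for r in (66,112)]
    cv2.polylines(im,[projw(ci,np.array(P)).astype(int).reshape(-1,1,2)],False,(0,0,255),1)
cv2.imwrite("pics/w4o.png",im)
cv2.imwrite("pics/c4.png",np.hstack([cv2.resize(cv2.imread("pics/side4.png")[120:300,220:420],None,fx=2,fy=2),cv2.resize(cv2.imread("pics/scene4.png")[120:300,180:380],None,fx=2,fy=2)]))
E
```

```text
12.8 [508.9 -16.6 239.9] r 88.7 ang 142.6 yaw y 135.5 F [-0.4  0.3 -0.6] T [ 0.02 -0.04  0.  ] [-0.14 -0.19  1.96 -0.    1.38 -2.5 ]
```

View pics/w4o.png

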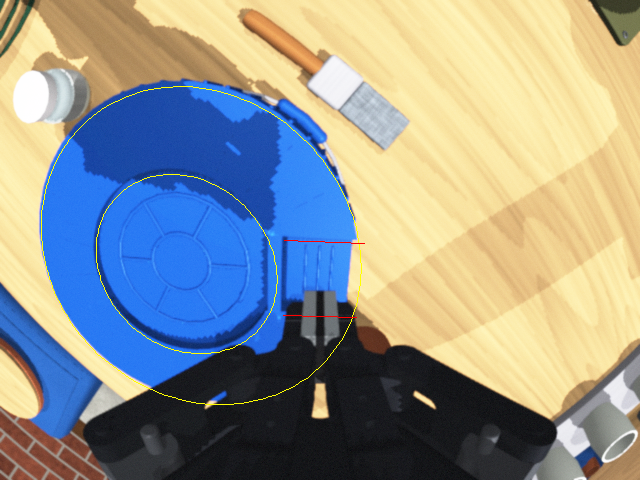

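View pics/c4.png

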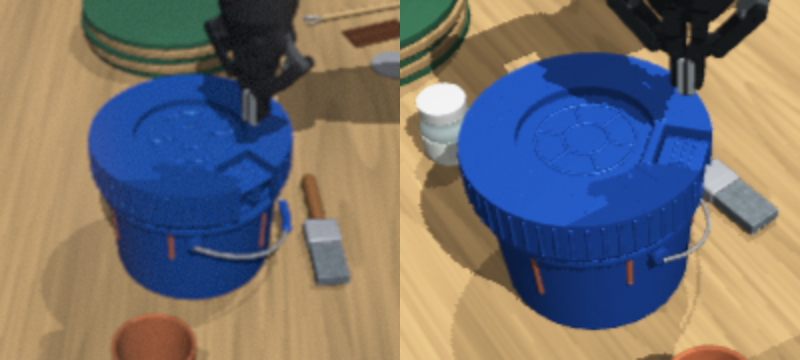

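Request:
send_rows --deltas '[0,-20,20,-30,0,0,0,0,-40,40,-50,0,0,0,0,-60,60,-60,0,0,0,0,-80,80,-60,0,0,0,0,-80,80,-60,0,0,0,0,-80,80,-60,0,0,0]'

```text
t: 13.55
position: [507.4, 96.8, 298.2]
eef_rot: [1.215, -2.895, -0.0]
ft_force: [0.5, -0.2, -0.3]
finger_gap: 0.2
```

```bash
python3 st.py; python3 - <<'E'
from h import *
c0=np.array([579.3,-70.5])
for c,(x,y) in [("scene",(199,138)),("side",(255,149))]:
    ci=imaging.camera_info(c)
    im=imaging.snapshot(c)[:,:,::-1].copy(); cv2.imwrite(f"pics/{c}5.png",im)
    cr=cv2.resize(im[y:y+118,x:x+150],None,fx=5,fy=5,interpolation=cv2.INTER_CUBIC)
    t=np.radians(133.1)
    for w in (-25,25):
        P=[[*(c0+np.array([np.cos(t)*r-np.sin(t)*w,np.sin(t)*r+np.cos(t)*w])),175] for r in (66,109)]
        cv2.polylines(cr,[((proj(ci,np.array(P))-(x,y)+.5)*5).astype(int).reshape(-1,1,2)],False,(0,0,255),1)
    cv2.imwrite(f"pics/{c}5c.png",cr)
    for n in ["cup","jar","brush"]:
        print(c,n,[(b['bbox'],round(b['confidence'],2)) for b in imaging.boxes_of(c,n)[:1]])
E
```

```text
13.55 [507.4  96.8 298.2] r 182.1 ang 113.3 yaw y 135.5 F [ 0.5 -0.2 -0.3] T [-0.05  0.    0.09] [ 0.08 -0.2   1.87 -0.    1.48 -2.28]
scene cup [([307.5, 292.4, 52.2, 63.1], 0.78)]
scene jar [([187.9, 160.0, 23.1, 45.8], 0.57)]
scene brush [([333.1, 198.2, 35.8, 36.9], 0.86)]
side cup [([270.6, 278.5, 48.0, 54.5], 0.67)]
side jar []
side brush [([272.3, 278.5, 45.5, 57.6], 0.55)]
```

View pics/scene5c.png

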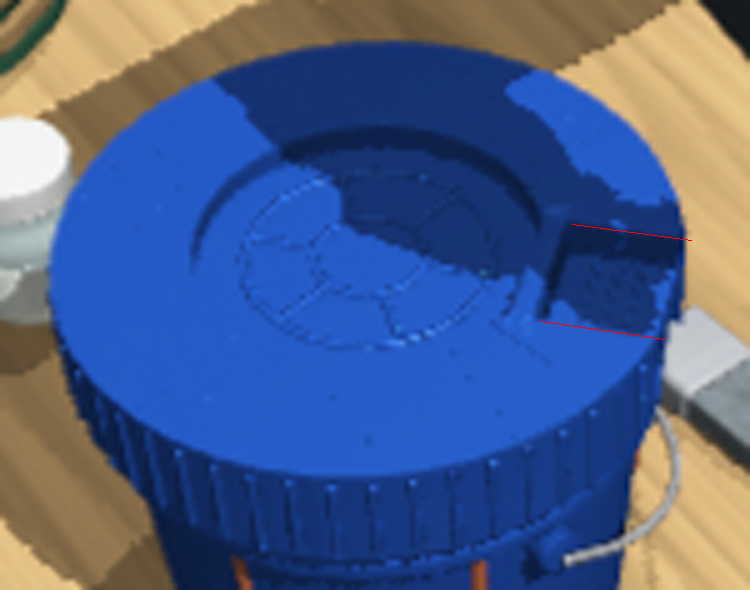

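View pics/side5c.png

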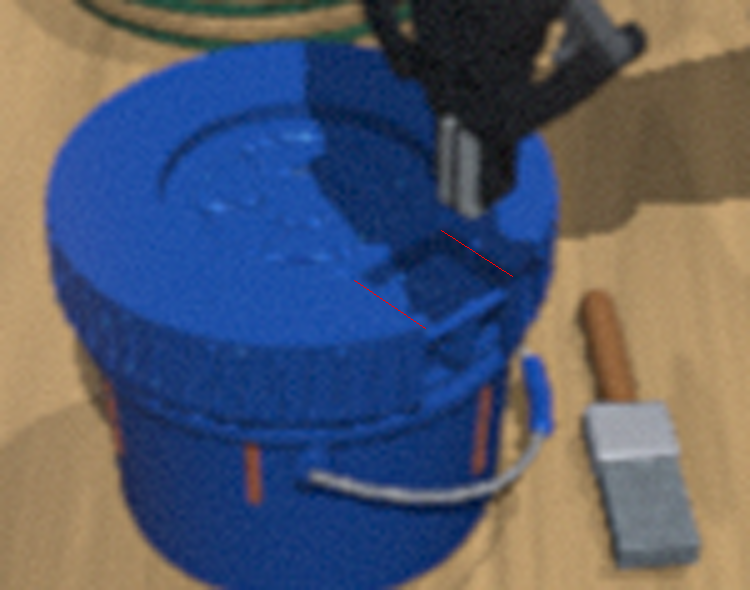

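```bash
python3 - <<'E'
from station import job
print(job.job_done())
E
```

```text
the job is handed in; nothing more can be done
None
```

I unlocked the lid and handed the job in at about 14 s of the 72 s allowed.

**What I did**
- I found the notch in the camera pictures at about 93° round the lid. I set the closed fingertips on the rim at about 57° with 2–4 N.
- I slid anticlockwise until the fingertips dropped into the notch near 88°. The force fell away and the tip sank.
- I pressed the tab until it bottomed, at about 9 N. With it held down, I pushed the notch's side wall round until the force rose to about 16 N and it barely moved further, which I took as the stop.
- I eased off the wall and lifted straight out.

**Last checks**
- **Lid turn:** the scene, side and wrist pictures put the notch at about 133–135°, roughly 40° from where it began. That matches 0.70 rad to within about 1–2° of picture accuracy.
- **Lid and pail:** the lid looks seated.
- **Tab:** it looks back up, but I judged this by eye only, and part of it was in shadow.
- **Cup, jar and brush:** the scene camera boxes agree with the starting ones to within about 4 pixels. In the side view the detector missed the jar both times and boxed the cup as "brush". The brush itself looks unmoved in that picture.
- **Robot:** the gripper is clear of everything, and the wrist force reads about 0 N.

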